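# Refit the gate knob on the seed counter and set it

### The job

The gate knob has come off the seed counter. Put it back on its keyed shaft: press it on gently, turning it slowly under light pressure until it drops fully home, and never force it; then turn it so that its white pointer points at the blue mark, and let go. Leave the two seed dishes and the wash bottle undisturbed.

Things in the scene. Friction and masses are not known exactly. Their poses are not given: they have to be found in the camera images.
- knob: The loose gate knob: black, twelve-sided, 50 mm across flats (a flat faces the pointer direction and every 30 degrees from it), 38 mm tall, about 80 g, grey top disc with a white pointer line. Stands upright on the bench at the start. Origin: centre of its underside; z up; +x is the pointer direction.
- pointer (a point): Outer end of the white pointer line on the knob's top: 22 mm from the knob's axis along its +x, 38 mm above its underside.
- keyway (a point): Mouth of the keyway in the knob's underside, 15 mm from the axis along +x (right under the pointer). The blind bore is 18.5 mm wide and 28 mm deep from the underside; the one keyway runs along all of it, 8.6 mm wide, reaching 20.4 mm from the axis.
- counter: Fixed seed counter: white housing with blue stripes, 220 x 300 mm, flat deck 70 mm above the bench. Origin: centre of its underside; x away from the robot at yaw 0, y left, z up. On the deck: a metal feed bowl (124 mm wide, rim 125 mm above the bench, centre x +25, y +72 mm) and the gate shaft (x -30, y -85 mm) in a grey disc 92 mm wide with white ticks and one blue mark.
- shaft_tip (a point): Tip of the upright steel gate shaft, on its axis, 26 mm above the deck; axes are the counter's and do not turn with the shaft. Shaft 16 mm thick, tapering to 8 mm over its top 5 mm. One brass key, 7 mm wide, sticks out to 19 mm from the axis; its top is 10 mm below the tip: there the knob's underside rests until keyway and key meet, then it can drop 14 mm.
- shaft_seat (a point): On the shaft axis at the top of the collar, 24 mm below the tip, where the knob's underside rests when home (about 0.05 rad of play). Axes are the counter's. The shaft's own angle is not measured: at the start the key points anywhere from -0.3 to +1.2 rad about z from the counter's +x. It turns stiffly (0.13 N m) between stops at -1.0 and +1.5 rad and stays where left.
- blue_mark: Blue mark on the deck, 16 x 7 mm. Origin: its middle, 42 mm from the shaft axis, at -0.8 rad about z from the counter's +x (clockwise, from above, from every key start); its own +x points outward from the axis. Force limits: pressing on the key with over about 12 N may drag the shaft round with it; over 40 N between knob and counter counts as forcing.
- dish_a: Bystander: clear open seed dish with green seeds, 90 mm wide, 15 mm tall. Origin: centre of its underside.
- dish_b: Bystander: clear open seed dish with dark seeds, 90 mm wide, 15 mm tall. Origin: centre of its underside.
- bottle: Bystander: white wash bottle with spout, 68 mm wide, 175 mm tall. Origin: centre of its underside.
There are look-alikes about, which are no part of the job. There is more than one size of the knob; the job needs the larger.

How it is judged:
On the way:
1. the knob has dropped fully home on the keyed shaft (z of knob in the frame of shaft_seat below 0.0025 m and horizontal distance between knob and shaft_seat below 0.004 m and angle between knob's own z axis and vertical below 0.08 rad), for 0.2 s.
At the end, for the whole second after the job is handed in: The knob is fully home on the shaft (underside within 2.5 mm of its home height, within 4 mm of the shaft axis, upright within 0.08 rad), its pointer within 0.2 rad of the direction of the blue mark, at rest (all of step 1 and angle between the x axis of knob and the x axis of blue_mark, either way round below 0.2 rad and horizontal distance between pointer and blue_mark below 0.03 m and linear speed of knob below 0.01 m/s); the robot touches nothing.
It fails at once if the knob is forced: more than 40 N between knob and counter (contact force between knob and counter above 40 N).
It fails at once if a bystander (dish or bottle) is moved by more than 15 mm (distance of any of dish_a, dish_b, bottle from where it was at the start of the episode above 0.015 m).
It fails at once if the gripper or arm pushes hard on the counter (over 25 N) (contact force between any of the fingers, the arm and counter above 25 N).
It also fails if it takes over 72 s, if anything falls off the work surface, if the arm or the gripper's body presses on something with over 40 N, if the wrist force passes 120 N, or if a joint passes its speed limit or range.

### The arm

A 7-joint arm with a two-finger parallel gripper is mounted at the origin on the work surface. World frame = base frame: x ahead of the robot, y to its left, z up, the work surface at z = 0. Lengths are in m, angles in rad, forces in N, time in s.
With the tool pointing down it reaches from about 0.425 to 0.825 m from the base axis. Payload 3.6 kg.
Tool frame: the origin (TCP) lies where the fingers leave the gripper's body, on its centre line; the fingertips stand 73 mm ahead of it and the grasp point (between the pads) lies 54 mm ahead of it; x points along the fingers, y is the direction in which the jaws open and shut, and the axes are right-handed (so a half turn about x gives the same grasp; the last joint's range is limited). The gripper opens to 85 mm and grips with 20 to 120 N. Pads are 22 mm wide; open, the fingers measure 114 mm over their backs; the gripper's body (76 mm by 85 mm) begins 54 mm behind the grasp point. The pads swing forward as they close: fully open they stand 13 mm farther back than shut.
Start: joints at [1.083, 0.615, -0.013, 1.423, 0.008, 1.103, -0.04], TCP at [0.289, -0.582, 0.304] pointing down, gripper open.
Joint ranges: [-3.12, 3.12], [-0.3, 2.06], [-1.34, 1.32], [0.26, 2.42], [-1.36, 4.5], [0.01, 1.98], [-2.84, 2.84]. Speed limits (rad/s): [2.79, 2.79, 3.14, 3.14, 3.14, 3.14, 3.14].

### API

Orientations are given as a unit quaternion [x, y, z, w].
In Python, from station import arm, snapshot, camera_info, ticket gives the robot as it stands. Calls block until the motion is done:
- arm.movep(position, orientation): joint-space move of the TCP to a pose.
- arm.line_to(position, velocity=0.15, ori=None): straight line of the TCP; ori=None keeps the orientation; velocity is the mean speed in m/s.
- arm.move_j(angles): joint-space move.
- arm.move_gripper(opening, effort=None): opening from 0.0 (shut) to 1.0 (fully open); effort is the grip in N (None keeps the last); returns when the fingers have stopped.
- arm.pause(seconds).
- arm.ik(position, orientation): joint angles nearest the present ones, or None.
- snapshot(name): name is "scene" or "side" or "wrist"; returns the picture (400x640x3 uint8, blue, green, red); there is no depth.
- camera_info(name): a dict with "fx", "fy", "cx", "cy" (pixels), "R" (3x3) and "t" (3): a world point X has camera coordinates R X + t; the wrist camera has in their place "T_tool_cam" (4x4, takes a point from camera to tool coordinates, whose origin is the TCP and whose axes are the tool frame's). Camera axes: x right, y down, z forward; pixel columns grow to the right and rows downward; lengths in m; the calibration is good to about 2 mm. A picture is of the moment at which its call begins: read the wrist's pose just before it. camera_info takes no time and is no camera call.
A pose or a line that the arm cannot do raises arm.MotionError and nothing moves.
- ticket.finish_job(): hands the job in, once; it reports no verdict.
Readings, each from a call of its own:
- arm.read_time(): time.
- arm.read_joint_positions(): joint angles.
- arm.read_dq(): joint speeds.
- arm.read_effort(): joint torques, N m.
- arm.read_tool_pos(): TCP position.
- arm.read_eef_rot(): TCP orientation.
- arm.read_ft_force(): force on the tool from outside, world axes, zero at the start.
- arm.read_wrist_torque(): the same for the moment, N m.
- arm.read_opening(): opening from 0.0 (shut) to 1.0 (fully open).
Only numpy, scipy, OpenCV 4.12 (cv2) and the standard library are available. Lean on these libraries where they do the work, as an engineer would, in place of code of your own. Each camera call takes 0.05 s, during which the arm holds its last target. There are 200 camera calls.

## Working session

There is one attempt and no reset: what is moved stays moved. The work goes in short steps, each a Python script; the robot and the scene stay as the last script left them, time stands still between calls to the robot, and variables do not carry over. Pictures are saved under pics/ and viewed, about 8 in all and at most 12, crops included, and the job is handed in when it is done.

```bash
ls; mkdir -p pics
python3 - <<'E'
from station import arm,snapshot,camera_info
import cv2,numpy as np
for n in("scene","side","wrist"):
    cv2.imwrite(f"pics/{n}0.png",snapshot(n)); print(n,camera_info(n))
print(arm.read_tool_pos(),arm.read_eef_rot(),arm.read_time(),arm.read_ft_force())
E
```

```text
pics
scene {'fx': 407.1374632281362, 'fy': 407.1374632281362, 'cx': 318.1576243180273, 'cy': 197.71614394253982, 'R': array([[-2.14838572e-01,  9.76649571e-01, -5.45134397e-05],
       [ 7.20316411e-01,  1.58413970e-01, -6.75314210e-01],
       [-6.59536698e-01, -1.45122808e-01, -7.37530145e-01]]), 't': array([ 0.12017712, -0.3210031 ,  1.50223766])}
side {'fx': 477.72031682280686, 'fy': 477.72031682280686, 'cx': 318.42520794619264, 'cy': 193.20862865882998, 'R': array([[-0.98408729, -0.17656625,  0.01991403],
       [-0.14370361,  0.72495138, -0.67364291],
       [ 0.1045059 , -0.66578515, -0.73878864]]), 't': array([0.55163731, 0.15170294, 1.47974367])}
wrist {'fx': 346.1875489711078, 'fy': 346.1875489711078, 'cx': 319.25559799859604, 'cy': 196.81395782578292, 'T_tool_cam': array([[-9.60698179e-04, -2.96148060e-01,  9.55141562e-01,
        -6.99481060e-02],
       [ 9.99999104e-01,  6.06186425e-04,  1.19376886e-03,
        -7.02704140e-04],
       [-9.32526180e-04,  9.55141853e-01,  2.96147212e-01,
        -7.46663803e-02],
       [ 0.00000000e+00,  0.00000000e+00,  0.00000000e+00,
         1.00000000e+00]])}
[ 0.28884238 -0.58181836  0.30301346] [-0.68825002 -0.16217321  0.68858117 -0.16083449] 0.15 [ 0.93945355 -0.24462828 -0.27250018]
```

View pics/scene0.png

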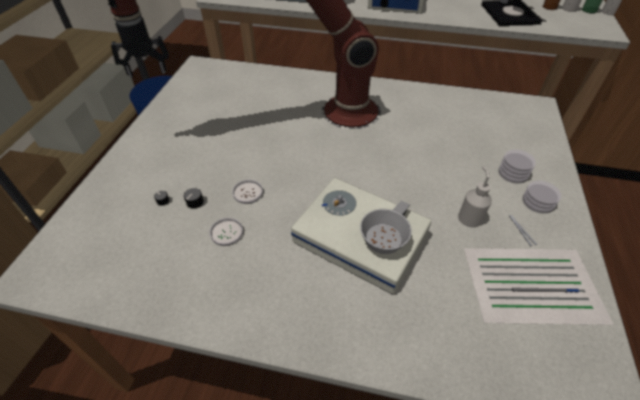

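View pics/side0.png

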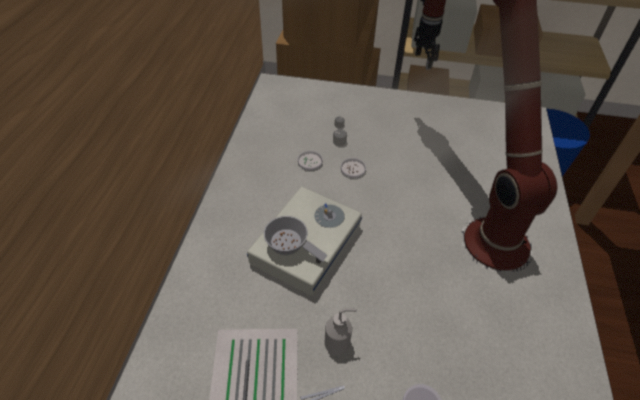

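The scene view has the large knob at about (193,197), the small look-alike at (161,197) and the shaft at about (339,203). In the side view the large knob is at about (340,135) and the shaft at about (329,212). Next I'll triangulate roughly and bring the wrist camera over both.

```bash
cat > h.py <<'E'
from station import arm,snapshot,camera_info,ticket
import cv2,numpy as np
from scipy.spatial.transform import Rotation as Ro
def quat(a):  # tool down, jaw axis (y) at yaw a
    c,s=np.cos(a),np.sin(a)
    return Ro.from_matrix(np.array([[0,c,s],[0,s,-c],[-1,0,0]])).as_quat()
def yaw():
    y=Ro.from_quat(arm.read_eef_rot()).as_matrix()[:,1]; return np.arctan2(y[1],y[0])
def ray(name,uv,pose=None):
    k=camera_info(name); d=np.array([(uv[0]-k["cx"])/k["fx"],(uv[1]-k["cy"])/k["fy"],1.])
    if name=="wrist":
        p,q=pose; T=k["T_tool_cam"]; R=Ro.from_quat(q).as_matrix()
        o=R@T[:3,3]+p; d=R@T[:3,:3]@d
    else: o=-k["R"].T@k["t"]; d=k["R"].T@d
    return o,d/np.linalg.norm(d)
def plane(r,z): o,d=r; return o+d*(z-o[2])/d[2]
def tri(rs):
    A=sum(np.eye(3)-np.outer(d,d) for o,d in rs); b=sum((np.eye(3)-np.outer(d,d))@o for o,d in rs)
    X=np.linalg.solve(A,b); return X,[np.linalg.norm(np.cross(X-o,d)) for o,d in rs]
def wsnap(fn):
    pose=(np.array(arm.read_tool_pos()),np.array(arm.read_eef_rot())); im=snapshot("wrist"); cv2.imwrite(f"pics/{fn}.png",im)
    np.savez(f"pics/{fn}.npz",p=pose[0],q=pose[1]); return im,pose
def load(fn): z=np.load(f"pics/{fn}.npz"); return cv2.imread(f"pics/{fn}.png"),(z["p"],z["q"])
E
python3 - <<'E'
from h import *
print("yaw",yaw())
for n,a,b in [("knob",(193,193),(340,133)),("small",(161,195),(340,120)),("shaft",(339,201),(327,210)),("dishA",(227,232),(310,161)),("dishB",(248,191),(353,168)),("bottle",(476,205),(340,330))]:
    print(n,tri([ray("scene",a),ray("side",b)]),plane(ray("scene",a),.03))
for z in(.25,):
  for c in[(.65,-.45),(.6,-.1)]:
    for a in np.arange(-3,3.2,.5):
        print(c,round(a,1),arm.ik([*c,z],quat(a)) is not None,end=" ")
E
```

```text
yaw -1.1099263588202943
knob (array([ 0.54676386, -0.36914778,  0.04028312]), [np.float64(0.0007918364277053742), np.float64(0.0007918364277053391)]) [ 0.5375406  -0.37627821  0.03      ]
small (array([ 0.55994589, -0.46701832,  0.02216713]), [np.float64(0.0015506265109232118), np.float64(0.0015506265109233432)]) [ 0.56474652 -0.46316311  0.03      ]
shaft (array([0.52827894, 0.04898564, 0.0885199 ]), [np.float64(0.0014779809126553567), np.float64(0.0014779809126553654)]) [0.47735297 0.04271194 0.03      ]
dishA (array([ 0.63355266, -0.23903966,  0.00417763]), [np.float64(0.000839531116338456), np.float64(0.0008395311163384707)]) [ 0.65073629 -0.22842995  0.03      ]
dishB (array([ 0.47792084, -0.23131183,  0.00782097]), [np.float64(0.0016425317450786668), np.float64(0.0016425317450786835)]) [ 0.49570079 -0.22318765  0.03      ]
bottle (array([0.43473302, 0.41187315, 0.05917422]), [np.float64(0.0031497219931837907), np.float64(0.0031497219931835812)]) [0.40927195 0.42300324 0.03      ]
(0.65, -0.45) -3.0 True (0.65, -0.45) -2.5 True (0.65, -0.45) -2.0 True (0.65, -0.45) -1.5 True (0.65, -0.45) -1.0 True (0.65, -0.45) -0.5 True (0.65, -0.45) 0.0 True (0.65, -0.45) 0.5 True (0.65, -0.45) 1.0 True (0.65, -0.45) 1.5 True (0.65, -0.45) 2.0 True (0.65, -0.45) 2.5 True (0.65, -0.45) 3.0 True (0.6, -0.1) -3.0 True (0.6, -0.1) -2.5 True (0.6, -0.1) -2.0 True (0.6, -0.1) -1.5 True (0.6, -0.1) -1.0 True (0.6, -0.1) -0.5 True (0.6, -0.1) 0.0 True (0.6, -0.1) 0.5 True (0.6, -0.1) 1.0 True (0.6, -0.1) 1.5 True (0.6, -0.1) 2.0 True (0.6, -0.1) 2.5 True (0.6, -0.1) 3.0 True
```

Run:
```python
from h import *
a=yaw()
K=np.array([.547,-.369]); S=np.array([.528,.049])
arm.movep([K[0]-.03,K[1]-.03,.24],quat(a)); arm.pause(.3); w1,_=wsnap("k1")
arm.line_to([K[0]+.03,K[1]+.03,.24],.2); arm.pause(.3); w2,_=wsnap("k2")
arm.movep([S[0]-.03,S[1]-.03,.28],quat(a)); arm.pause(.3); w3,_=wsnap("s1")
arm.line_to([S[0]+.03,S[1]+.03,.28],.2); arm.pause(.3); w4,_=wsnap("s2")
m=np.vstack([np.hstack([w1,w2]),np.hstack([w3,w4])])
cv2.imwrite("pics/m1.png",cv2.resize(m,(800,500),interpolation=cv2.INTER_AREA))
print(arm.read_time())
```

```text
5.2333
```

View pics/m1.png

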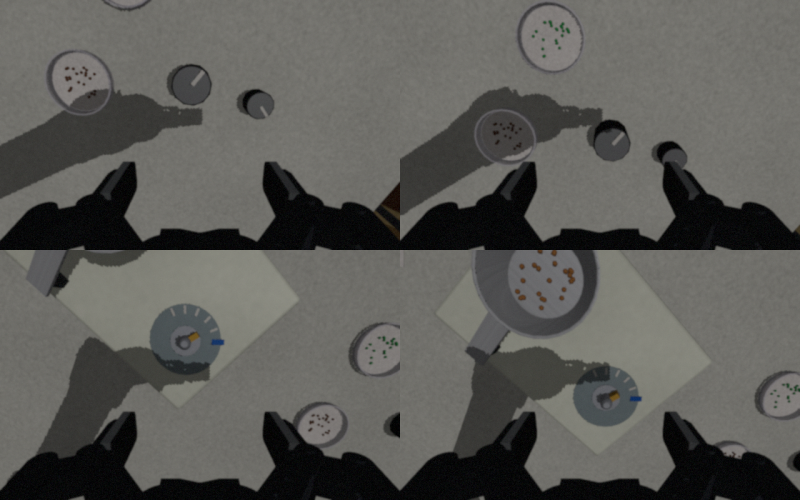

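The top row shows the large knob at full-res pixel (306,136) and (339,224), with its pointer to the upper right. The bottom row shows the dial at about (296,144) and (328,235), with the brass key to the upper right and the blue mark to the right. I'll enlarge the crops to set up segmentation.

Run:
```python
from h import *
c=[]
for f,u,v in[("k1",306,136),("k2",339,224),("s1",296,144),("s2",328,235)]:
    im,_=load(f); w=40 if f[0]=="k" else 65
    c.append(cv2.resize(im[v-w:v+w,u-w:u+w],(390,290 if 0 else 390),interpolation=cv2.INTER_NEAREST))
    if f[0]=="k": print(f,im[v,u-60],im[v,u],im[v+8,u-8], [list(map(int,im[v,x])) for x in range(u-40,u+41,5)])
    else:
        hsv=cv2.cvtColor(im,cv2.COLOR_BGR2HSV); print(f,[list(map(int,hsv[v+15,x])) for x in range(u-70,u+90,8)])
m=np.vstack([np.hstack(c[:2]),np.hstack(c[2:])]); cv2.imwrite("pics/m2.png",cv2.resize(m,(600,600),interpolation=cv2.INTER_AREA))
```

```text
k1 [109 111 113] [77 77 78] [73 72 72] [[98, 101, 103], [54, 57, 58], [50, 51, 50], [73, 70, 71], [72, 71, 70], [69, 69, 67], [70, 72, 73], [65, 67, 67], [77, 77, 78], [100, 101, 103], [69, 69, 70], [74, 70, 72], [72, 71, 71], [73, 72, 72], [51, 50, 50], [107, 112, 112], [113, 118, 119]]
k2 [107 113 114] [68 70 67] [69 67 68] [[88, 95, 95], [56, 61, 57], [45, 47, 48], [67, 68, 65], [65, 66, 65], [67, 65, 65], [66, 65, 66], [68, 67, 68], [68, 70, 67], [106, 112, 114], [107, 110, 112], [70, 69, 66], [67, 66, 64], [66, 65, 65], [101, 105, 108], [111, 116, 116], [108, 112, 113]]
s1 [[45, 24, 65], [30, 20, 63], [80, 10, 80], [105, 25, 83], [94, 22, 80], [99, 30, 84], [95, 33, 84], [105, 11, 92], [110, 9, 87], [125, 19, 82], [100, 8, 100], [110, 15, 101], [98, 33, 86], [97, 27, 84], [95, 35, 87], [102, 29, 88], [34, 14, 127], [30, 20, 127], [33, 20, 128], [30, 18, 128]]
s2 [[36, 20, 126], [30, 18, 128], [33, 18, 128], [100, 27, 85], [105, 25, 82], [103, 28, 82], [93, 31, 81], [120, 11, 93], [128, 16, 63], [116, 17, 103], [100, 9, 82], [102, 15, 86], [101, 33, 86], [99, 30, 84], [104, 33, 84], [60, 10, 104], [30, 16, 126], [24, 20, 127], [33, 20, 129], [30, 19, 120]]
```

View pics/m2.png

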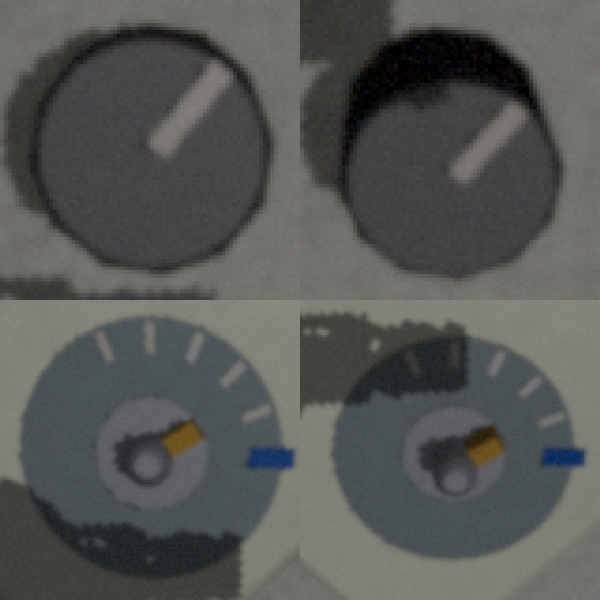

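Crops: the knob disc, pointer, dial, key and blue mark are all clear. I'll fit and triangulate them.

```bash
cat >> h.py <<'E'
def biggest(mask,near):
    cs,_=cv2.findContours(mask,cv2.RETR_EXTERNAL,cv2.CHAIN_APPROX_NONE)
    cs=[c for c in cs if cv2.contourArea(c)>15]
    return min(cs,key=lambda c:np.hypot(*(np.array(cv2.minAreaRect(c)[0])-near))-.02*cv2.contourArea(c))
def inner(im,near,r):
    m=np.zeros(im.shape[:2],np.uint8); cv2.circle(m,tuple(map(int,near)),r,255,-1); return m
def el(c): return cv2.fitEllipse(cv2.convexHull(c))
def cen(c): M=cv2.moments(c); return (M["m10"]/M["m00"],M["m01"]/M["m00"])
def knobpix(im,near):
    g=cv2.cvtColor(cv2.medianBlur(im,3),cv2.COLOR_BGR2GRAY); N=inner(im,near,36)
    top=biggest(cv2.morphologyEx(cv2.inRange(g,61,86)&N,cv2.MORPH_OPEN,np.ones((3,3))),near); e=el(top)
    D=cv2.ellipse(np.zeros_like(g),(e[0],(e[1][0]*.86,e[1][1]*.86),e[2]),255,-1)
    p=biggest(cv2.inRange(g,90,255)&D,near)
    return e,cv2.minAreaRect(p),p
def dialpix(im,near):
    h=cv2.cvtColor(cv2.medianBlur(im,3),cv2.COLOR_BGR2HSV); N=inner(im,near,85)
    disc=biggest(cv2.morphologyEx(cv2.inRange(h,(85,19,20),(115,80,140))&N,cv2.MORPH_OPEN,np.ones((3,3))),near)
    blue=biggest(cv2.inRange(h,(100,120,40),(125,255,255))&N,near); brass=biggest(cv2.inRange(h,(8,110,70),(30,255,255))&N,near)
    return el(disc),cen(blue),cen(brass),blue
E
python3 - <<'E'
from h import *
I={f:load(f) for f in("k1","k2","s1","s2")}
kp=[knobpix(I[f][0],n) for f,n in(("k1",(306,136)),("k2",(339,224)))]
R=lambda f,uv: ray("wrist",uv,I[f][1])
for k in kp: print("el",k[0],"ptr",k[1])
X,r=tri([R("k1",kp[0][0][0]),R("k2",kp[1][0][0])]); print("knob top",X,r)
for f,k in zip(("k1","k2"),kp):
    # pointer direction via plane at z=.038
    pts=np.array([plane(R(f,p[0]),.038)[:2] for p in k[2].astype(float)]); c=plane(R(f,k[0][0]),.038)[:2]
    vx=cv2.fitLine(pts.astype(np.float32),cv2.DIST_L2,0,.01,.01).ravel(); d=pts.mean(0)-c
    H=cv2.fitEllipse(np.array([plane(R(f,p),.038)[:2] for p in cv2.ellipse2Poly(tuple(map(int,k[0][0])),tuple(int(x/2) for x in k[0][1]),int(k[0][2]),0,360,5)],np.float32)*1000)
    v=vx[:2]*np.sign(vx[:2]@d); print("c",c,"yaw centre->mark",np.arctan2(d[1],d[0]),"line",np.arctan2(v[1],v[0]),"diam",H[1],"reach",max((pts-c)@v))
sp=[dialpix(I[f][0],n) for f,n in(("s1",(296,144)),("s2",(328,235)))]
print(sp[0][:3],sp[1][:3])
for i,n in((0,"disc"),(1,"blue"),(2,"brass")):
    uv=[s[i][0] if i==0 else s[i] for s in sp]; print(n,tri([R("s1",uv[0]),R("s2",uv[1])]),[plane(R(f,u),.0705 if i<2 else .086) for f,u in zip(("s1","s2"),uv)])
# shaft tip, manual from crop
t=[(296-65+150/2.308,144-65+163/2.308),(328-65+154/2.308,235-65+176/2.308)]
print("tip",tri([R("s1",t[0]),R("s2",t[1])]),[plane(R(f,u),.095) for f,u in zip(("s1","s2"),t)])
E
```

```text
el ((306.3848571777344, 137.1413116455078), (57.85152816772461, 61.02373123168945), 152.33815002441406) ptr ((314.5882263183594, 126.64704895019531), (7.375636100769043, 24.079280853271484), 40.60129928588867)
el ((339.03509521484375, 232.68130493164062), (50.501461029052734, 55.33898162841797), 80.74358367919922) ptr ((347.2210388183594, 223.1989288330078), (6.095012187957764, 21.406871795654297), 41.987213134765625)
knob top [ 0.54675711 -0.37338381  0.04015046] [np.float64(0.00019376949033273995), np.float64(0.00019376949033275494)]
c [ 0.54660882 -0.37357752] yaw centre->mark -0.21438236419923523 line -0.24998716752758848 diam (43.867652893066406, 46.41880798339844) reach 0.01952374717615737
c [ 0.54585085 -0.37378024] yaw centre->mark -0.20557126639909426 line -0.2133654149357082 diam (45.493587493896484, 46.50482177734375) reach 0.020304994062696535
(((296.1106262207031, 142.45997619628906), (109.88676452636719, 112.78346252441406), 134.00987243652344), (347.5063613231552, 147.10687022900763), (309.65829846582983, 138.53695955369594)) (((328.999755859375, 233.93417358398438), (
[... 300 characters left out ...]
05    ]), array([0.51989196, 0.05013588, 0.0705    ])]
blue (array([0.53527182, 0.01162728, 0.07118502]), [np.float64(1.0345612246800607e-05), np.float64(1.0345612246782737e-05)]) [array([0.53519173, 0.01153519, 0.0705    ]), array([0.53506077, 0.01137396, 0.0705    ])]
brass (array([0.52982008, 0.04254861, 0.08592864]), [np.float64(3.821918341670598e-05), np.float64(3.821918341675434e-05)]) [array([0.52985693, 0.0425244 , 0.086     ]), array([0.5298176 , 0.04259351, 0.086     ])]
tip (array([0.5179868 , 0.0486058 , 0.09000375]), [np.float64(0.00048536131197952036), np.float64(0.00048536131197942235)]) [array([0.51923   , 0.04833609, 0.095     ]), array([0.51967212, 0.05014274, 0.095     ])]
```

Measurements agree with the given sizes:

| Item | Measured |
|---|---|
| Knob centre | (0.546, -0.374) |
| Knob top height | 40 mm (38 given) |
| Pointer yaw | -0.22 |
| Shaft | (0.520, 0.050) |
| Blue mark | 41.6 mm out, yaw -1.20, so counter yaw is about -0.40 |
| Key | yaw about -0.66, which is -0.26 relative to the counter (in range) |

Now I'll pick the knob.

Run:
```python
from h import *
K=np.array([.5463,-.3737]); S=np.array([.5200,.0502]); g=-.22
for n in(-2,-1,0,1):
    print(n,[np.round(q[[4,6]],2) if (q:=arm.ik([*p,z],quat(a+n*np.pi/6))) is not None else None for p,z,a in((K,.08,g),(S,.17,-.50),(S,.152,-1.25))])
a=g
arm.movep([*K,.2],quat(a)); arm.line_to([*K,.08],.12)
print("ft",arm.read_ft_force()); arm.move_gripper(0,40); print("open",arm.read_opening(),arm.read_ft_force(),arm.read_tool_pos())
arm.line_to([*K,.23],.15); arm.pause(.3); print("ft",arm.read_ft_force(),arm.read_opening()); im,_=wsnap("g1")
print(arm.read_time(),arm.read_joint_positions())
```

```text
-2 [array([-0.03, -0.68]), array([-0.06, -1.62]), array([-0.24, -2.2 ])]
-1 [array([ 0.13, -0.29]), array([ 0.05, -1.21]), array([-0.11, -1.8 ])]
0 [array([0.28, 0.12]), array([ 0.16, -0.79]), array([ 0.  , -1.39])]
1 [array([0.43, 0.52]), array([ 0.28, -0.39]), array([ 0.11, -0.98])]
ft [-0.68875369  0.4363669  -0.42208622]
open 0.5755492745433689 [ 0.26225916 -0.66972557  4.38047752] [ 0.5466968  -0.37398059  0.08083418]
ft [0.27380996 0.10204077 0.37445931] 0.5751838536218065
9.9917 [ 0.70145015  0.7142232  -0.24172453  1.46926935  0.18963484  0.98183018
  0.19097979]
```

View pics/g1.png

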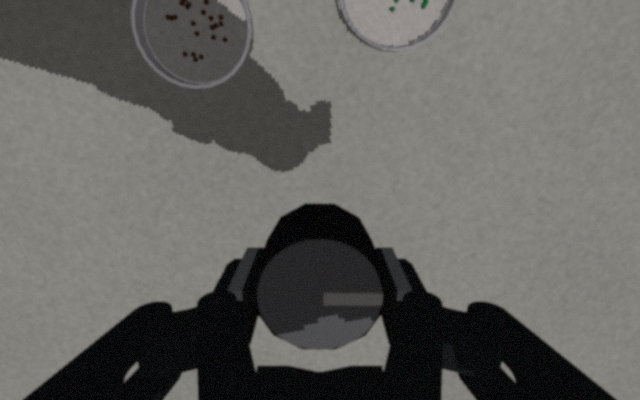

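The knob is held, with its pointer along the +jaw axis (to the image right) and disc centre at about (320,293). I'll compute its in-hand offset and move to the shaft: a guarded descent, then a slow turn under light load.

```bash
cat > ins.py <<'E'
from h import *
S=np.array([.5200,.0502])
k=camera_info("wrist"); T=k["T_tool_cam"]
d=T[:3,:3]@np.array([(320-k["cx"])/k["fx"],(293-k["cy"])/k["fy"],1]); o=T[:3,3]; P=o+d*(.0428-o[0])/d[0]; print("knob in tool",P)
off=P.copy(); off[0]=0
if np.linalg.norm(off)>.006: raise SystemExit("offset?")
def pose(a,z):
    q=quat(a); return np.array([*S,z])-Ro.from_quat(q).as_matrix()@off,q
a=-.664+.2
p,q=pose(a,.23); arm.movep(p,q); arm.pause(.3)
p,q=pose(a,.186); arm.line_to(p,.1); arm.pause(.4)
F=lambda n=6: np.mean([(arm.pause(.02),arm.read_ft_force())[1] for _ in range(n)],0)
f0=F(10); print("base",f0)
z=.186
while z>.150:
    z-=.001; arm.line_to(pose(a,z)[0],.02); f=F(3)-f0
    if f[2]>3: break
print("contact zcmd",z,"act",arm.read_tool_pos(),"f",f,"t",arm.read_time(),"underside",arm.read_tool_pos()[2]-.0808)
wsnap("c1")
np.savez("st.npz",f0=f0,z=z,a=a,off=off)
E
python3 ins.py
```

```text
knob in tool [ 0.0428     -0.00072987 -0.00290135]
base [-0.21151155 -0.07628023 -0.58454073]
contact zcmd 0.15199999999999997 act [0.5193511  0.0473413  0.15271557] f [-2.20266865  1.83598699  5.84018041] t 23.2083 underside 0.07191556628852862
```

It reached home height (underside at 72 mm) without meeting more than 3 N. Either the keyway already lined up or the knob slid up in the grip, so I'll look before going on.

Run:
```python
from h import *
im,_=load("c1")
sd=snapshot("side"); sc=snapshot("scene")
m=np.vstack([im[100:400,120:520], np.hstack([cv2.resize(sd[160:250,280:380],(200,180)),cv2.resize(sc[155:245,290:390],(200,180))])])
cv2.imwrite("pics/c1v.png",cv2.resize(m,None,fx=1.2,fy=1.2)); print(arm.read_opening(),arm.read_wrist_torque(),arm.read_ft_force(),yaw(),arm.read_tool_pos())
```

```text
0.5764881552463841 [ 0.40261862  0.56955276 -0.03773039] [-2.83948513  1.78823305  4.52800136] -0.4639805631045819 [0.51935491 0.04734751 0.15272475]
```

View pics/c1v.png

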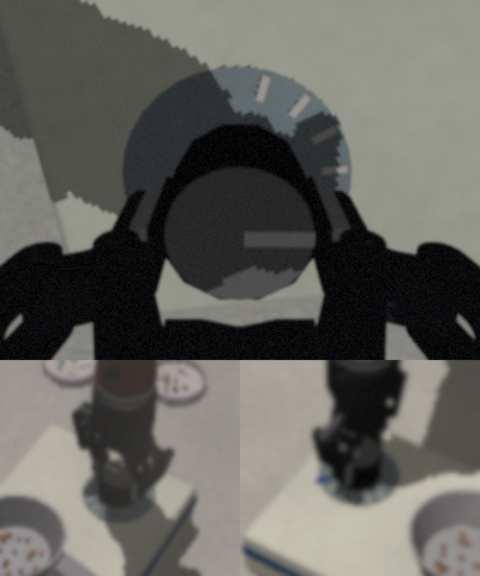

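The in-hand disc centre is unchanged at (320,294), so the knob did not slip. It is 14 mm below the key top, on the dial, which means the keyway caught the key directly and it is home. Now I'll turn it slowly to the blue mark, watching the force.

Run:
```python
from h import *
s=np.load("st.npz"); f0,z,a0,off=s["f0"],float(s["z"]),float(s["a"]),s["off"]
C=np.array([.5200,.0502]); goal=-1.22
F=lambda: np.mean([(arm.pause(.02),arm.read_ft_force())[1] for _ in range(3)],0)-f0
a=a0
for i in range(16):
    f=F(); C=C+np.clip(f[:2]*.0001,-.0004,.0004)
    if f[2]>6: z+=.0003
    if f[2]<1.5: z-=.0003
    if i%3==0 or np.linalg.norm(f)>15: print(round(a,3),f.round(1),C.round(4),round(z,4),arm.read_wrist_torque()[2].round(3),round(arm.read_time(),1))
    if np.linalg.norm(f)>20: print("STOP"); break
    a=max(goal,a-.05); q=quat(a)
    arm.line_to(np.array([*C,z])-Ro.from_quat(q).as_matrix()@off,.01,ori=q)
print(yaw(),F(),arm.read_tool_pos(),arm.read_opening(),arm.read_time())
wsnap("t1")
np.savez("st2.npz",f0=f0,z=z,C=C,a=a,off=off)
```

```text
-0.464 [-2.4  1.5  6. ] [0.5198 0.0504] 0.1523 -0.007 23.4
-0.614 [1.  2.7 5.3] [0.5196 0.0508] 0.1523 -0.051 24.3
-0.764 [2.7 3.2 5.6] [0.5203 0.0518] 0.1523 0.067 25.2
-0.914 [3.6 0.5 3.7] [0.5211 0.0522] 0.1526 0.057 26.1
-1.064 [ 2.6 -1.4  5.4] [0.5222 0.0519] 0.1526 0.073 27.0
-1.214 [ 2.4 -2.8  4.1] [0.5231 0.0512] 0.1529 0.017 27.9
-1.2196491955653725 [ 1.35410613 -2.75557724  5.07911098] [0.51996031 0.04936321 0.15272967] 0.5781008261830908 28.2083
```

Run:
```python
from h import *
arm.move_gripper(.8); arm.pause(.2); p=np.array(arm.read_tool_pos()); print(arm.read_opening(),arm.read_ft_force())
a=yaw()
arm.line_to(p+[0,0,.12],.12); print(arm.read_tool_pos(),p)
arm.line_to(np.array([.49,.02,.29]),.15); arm.pause(.3); v1,_=wsnap("v1")
arm.line_to(np.array([.55,.08,.29]),.15); arm.pause(.3); v2,_=wsnap("v2")
cv2.imwrite("pics/v12.png",cv2.resize(np.hstack([v1,v2]),(800,250),interpolation=cv2.INTER_AREA)); print(arm.read_time())
```

```text
0.795493344254336 [ 0.00402555 -0.4092155  -0.58580828]
[0.51989294 0.0497332  0.27202043] [0.52037928 0.04977218 0.15273177]
31.8083
```

View pics/v12.png

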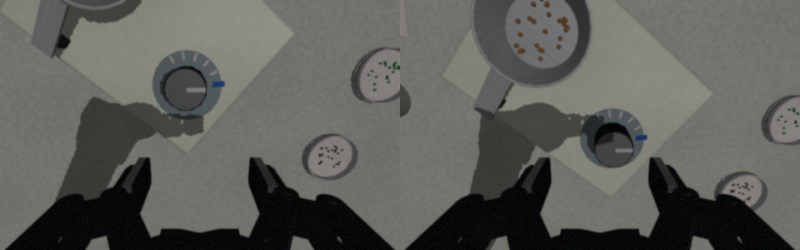

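In v1 the knob is at about (298,142) full-res on the dial, and in v2 at about (342,232), with the pointer towards the right near the blue mark. I'll measure height, angle and centring.

Run:
```python
from h import *
I={f:load(f) for f in("v1","v2")}; R=lambda f,uv: ray("wrist",uv,I[f][1])
kp=[knobpix(I[f][0],n) for f,n in(("v1",(298,142)),("v2",(342,232)))]
for k in kp: print(k[0],k[1])
print("top",tri([R(f,k[0][0]) for f,k in zip(I,kp)]))
dp={f:dialpix(I[f][0],n) for f,n in(("v1",(298,135)),("v2",(340,220)))}
print("disc",tri([R(f,dp[f][0][0]) for f in I])); B=tri([R(f,dp[f][1]) for f in I]); print("blue",B)
b=np.arctan2(*(B[0][:2]-[.5200,.0502])[::-1])
for f,k in zip(I,kp):
    pts=np.array([plane(R(f,p[0]),.11)[:2] for p in k[2].astype(float)]); c=plane(R(f,k[0][0]),.11)[:2]
    v=cv2.fitLine(pts.astype(np.float32),cv2.DIST_L2,0,.01,.01).ravel()[:2]; d=pts.mean(0)-c; v=v*np.sign(v@d)
    print(f,"c",c,"yaw",np.arctan2(d[1],d[0]),"line",np.arctan2(v[1],v[0]),"blue",b)
cv2.imwrite("pics/v1c.png",cv2.resize(I["v1"][0][70:210,230:380],None,fx=4,fy=4))
```

```text
((296.08428955078125, 142.5348663330078), (62.578678131103516, 63.893428802490234), 138.7813262939453) ((310.5, 143.5), (7.0, 25.0), 90.0)
((342.1912841796875, 240.02162170410156), (54.957393646240234, 56.808841705322266), 88.52057647705078) ((356.0, 240.5), (5.0, 22.0), 90.0)
top (array([0.52043499, 0.04975781, 0.11192032]), [np.float64(3.692974940418651e-05), np.float64(3.692974940418437e-05)])Traceback (most recent call last):
  File "<stdin>", line 6, in <module>
  File "h.py", line 41, in dialpix
    blue=biggest(cv2.inRange(h,(100,120,40),(125,255,255))&N,near); brass=biggest(cv2.inRange(h,(8,110,70),(30,255,255))&N,near)
                                                                          ~~~~~~~^^^^^^^^^^^^^^^^^^^^^^^^^^^^^^^^^^^^^^^^^^^^^^^
  File "h.py", line 27, in biggest
    return min(cs,key=lambda c:np.hypot(*(np.array(cv2.minAreaRect(c)[0])-near))-.02*cv2.contourArea(c))
ValueError: min() iterable argument is empty
```

Top height is 111.9 mm. Home is 110 mm, and the same method read 2 mm high on the bench, so the knob is home. My script failed only because the brass is now hidden. On to the angle.

Run:
```python
from h import *
I={f:load(f) for f in("v1","v2")}; R=lambda f,uv: ray("wrist",uv,I[f][1])
bl={}
for f,n in(("v1",(348,134)),("v2",(384,220))):
    h=cv2.cvtColor(cv2.medianBlur(I[f][0],3),cv2.COLOR_BGR2HSV); bl[f]=cen(biggest(cv2.inRange(h,(100,120,40),(125,255,255)),n))
B=tri([R(f,bl[f]) for f in I])[0]; d=B[:2]-[.5200,.0502]; b=np.arctan2(d[1],d[0]); print("blue",B,b,np.hypot(*d))
for f,n in(("v1",(298,142)),("v2",(342,232))):
    k=knobpix(I[f][0],n); pts=np.array([plane(R(f,p[0]),.11)[:2] for p in k[2].astype(float)]); c=plane(R(f,k[0][0]),.11)[:2]
    v=cv2.fitLine(pts.astype(np.float32),cv2.DIST_L2,0,.01,.01).ravel()[:2]; e=pts.mean(0)-c; v=v*np.sign(v@e)
    tip=c+.022*v; print(f,c,"yaw",np.arctan2(e[1],e[0]),"line",np.arctan2(v[1],v[0]),"tip-blue",np.hypot(*(tip-B[:2])))
```

```text
blue [0.53545311 0.01158333 0.07141941] -1.190146228065492 0.0415938186351098
v1 [0.52015378 0.04975373] yaw -1.2818503867670454 line -1.2169566124202695 tip-blue 0.019140075339293735
v2 [0.51964029 0.04935231] yaw -1.258768682970023 line -1.22541667648998 tip-blue 0.01900760072601117
```

```bash
python3 -c "
from h import *
print(arm.read_ft_force(),arm.read_time()); print(ticket.finish_job())"
```

```text
[ 0.08491669 -0.06711527  0.23509082] 31.8083
the job is handed in; nothing more can be done
None
```

The larger knob is back on its keyed shaft with its pointer at the blue mark, and I handed the job in at 31.8 s of the 72 s allowed. No verdict is reported.

**What I did:** I picked the knob up by its flats and lowered it onto the shaft in 1 mm steps, stopping at about 6 N. Then I turned it slowly to the mark at about 4–6 N, let go and moved clear.

**Last checks:**
- **Height:** the knob's top measured 111.9 mm against 110 mm when home. The same method read about 2 mm high on the bench, so this agrees with fully home.
- **Centring:** the knob is within about 1 mm of the shaft axis.
- **Angle:** the pointer line is at -1.22 rad and the blue mark at -1.19 to -1.20 rad. A second estimate, from knob centre to pointer, gave -1.26 to -1.28 rad; both are inside the 0.2 rad limit.
- **Pointer distance:** its end is 19 mm from the mark, against a limit of 30 mm.
- **Contact:** the wrist force was about zero and the gripper clear of everything. The dishes were visible at the end, but I did not re-measure them or the bottle. The arm never worked near them.

**What disagreed:**
- **Key angle:** I measured the key at -0.66 rad and started 0.2 rad away so as to turn into it. The knob went straight to home at -0.46 rad, with no separate search turn, so that measurement was probably off.
- **Knob position in the grip:** my estimate was a few millimetres out. It caused sideways forces of up to about 4 N while turning, which I eased as it went.

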